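Bar the lock collar of a pipe stand tight

TASK

The bar in the collar of the small screw stand has come round to the upright stop post and has no room left to swing. Draw the bar out, push it fully into the next hole of the collar (the neighbouring one, away from the post, facing the robot), then swing it clockwise seen from above until the collar is tight against its stop. Leave the bar sitting in that hole and let go.

Things in the scene. Friction and masses are not known exactly. Their poses are not given: they have to be found in the camera images.
- stand: Fixed steel screw stand, 145 mm tall: round foot 124 mm across, a collar, a small V-head on top (within 25 mm of the axis). Origin: centre of the foot's underside; z up, the collar's axis. In its frame, angles from +x towards +y: the bar starts at 120 degrees, the next hole opens at 180 (-x); the bar's stop post (12 mm thick, 100 tall) stands 63 mm out at 95, a low pin the bar passes over at 146.
- collar (a joint): Turn of the collar, rad, growing clockwise from above; about 0 at the start, 0.96 (55 degrees) at its hard stop (lug against the low pin), where it is tight. Stays where left; turning takes about 0.35 N m. The collar is 100 mm across, 50 to 97 mm above the table; six radial holes 60 degrees apart, each 27 mm wide, 24 high (62 to 86 mm above the table), 36 deep, ending at the spindle.
- next_hole (a point): Centre of the mouth of the next hole, on the collar's rim 50 mm from the axis and 74 mm above the table; it turns with the collar. Its -x axis points radially outwards, z up.
- bar: Plain brown round steel bar, 20 mm thick, 140 long, about 0.34 kg. Length along its own y; origin at mid-length on its underside, 10 mm below the centre line. Starts loose in the hole beside the post, about 32 mm deep, +y end outwards, its middle about 88 mm from the axis. It has play and droops outwards about 7 degrees, as it will again when let go in the next hole.
There are look-alikes about, which are no part of the job. Leave any brown look-alike of the stand alone.

How it is judged:
By the outcome, as a careful person would: the job done as asked, in the order asked, and still so for the second after the job is handed in, with the robot touching nothing.
It also fails if it takes over 51 s, if anything falls off the work surface, if the arm or the gripper's body presses on something with over 40 N, if the wrist force passes 120 N, or if a joint passes its speed limit or range.

ROBOT

A 6-joint arm with a two-finger parallel gripper is mounted at the origin on the work surface; the furniture and walls round the work are solid. World frame = base frame: x ahead of the robot, y to its left, z up, the work surface at z = 0. Lengths are in m, angles in degrees, forces in N, time in s.
With the tool pointing down it reaches from about 0.3 to 0.75 m from the base axis. Payload 8.5 kg.
Tool frame: the origin (TCP) lies on the centre line of the jaws, within the pads' length; the fingertips stand 19 mm ahead of it and the grasp point (between the pads) is the TCP (env.tcp_to_tips is the z of the fingertips in the tool frame, in m); z points along the fingers, y is the line along which they close (so a half turn about z gives the same grasp; the last joint's range is limited). The gripper opens to 85 mm and grips with 20 to 120 N. Pads are 22 mm wide; open, the fingers measure 114 mm over their backs; the gripper's body (76 mm by 85 mm) begins 54 mm behind the grasp point. The pads swing forward as they close: fully open they stand 13 mm farther back than shut.
Start: joints at [58.023, 21.807, 74.336, -0, 83.858, -12.336], TCP at [0.185, 0.518, 0.25] pointing down, gripper open.
Joint ranges: [-178.18, 178.18], [-50.72, 133.34], [12.68, 142.11], [-81.47, 261.47], [9.98, 163.14], [-165.26, 165.26]. Speed limits (degrees/s): [136.94, 136.94, 180, 180, 180, 180].

INTERFACE

Orientations are given as a 3x3 rotation matrix whose columns are the frame's x, y, z axes.
In Python, from rig import env gives the robot as it stands.
- The arm moves only by the tool servo_tool, never from a script. Its argument "steps" is a list of rows, each an object of numbers: "tx", "ty", "tz": the shift along the world's x, y, z in cm; "yaw": the turn about the world's z in degrees; "claw": the finger opening in cm, from 0 to 8.54. In form: [{"tx": .., "ty": .., "tz": .., "yaw": .., "claw": ..}, ...]. A call has 1 to 20 rows; each row shifts and turns the commanded pose from where the row before left it; what a row does not reach is not made up. A row lasts 1/10 s, in which the tool goes at most 50 mm and 8.59 degrees, less where a joint would pass 70% of its speed; a pose out of reach is approached as far as the arm can. A call with a gripper value outside its range is refused whole. The fingers move at their own pace and stop on an object; "newtons" is the grip in N (left out, the last holds). Time passes only in rows, so rows that do not move let the fingers close. It gives the time, the measured TCP pose, the force, the opening and the grip force at its end, in the units of the state.
- env.observe(): the state, without advancing time (a new reading comes with each control period).
- env.get_image(name): name is "scene" or "top" or "wrist"; returns (picture, depth): 384x512x3 uint8, red, green, blue; 384x512 float32, m along the optical axis (not along the pixel's ray), 0 where there is no reading.
- env.camera_model(name): a dict with "fovy" (degrees; the focal length in pixels is half the picture's height over the tangent of half this angle, whatever the lens; pixels are square), "cx", "cy" (the principal point, pixels), "dist_coeffs" ([k1, k2, p1, p2, k3] as OpenCV has them; the pictures are not rectified), "T" (4x4, takes a point from camera to world coordinates). Camera axes: x right, y down, z forward; pixel columns grow to the right and rows downward; lengths in m; the calibration is good to about 2 mm. A picture is of the moment at which its call begins: read the wrist's pose just before it. camera_model takes no time and is no camera call; for the wrist camera it gives the pose at the moment of the call.
- env.close_job(): hands the job in; it is judged then, once.
The state is a dict: "time_s": time; "q": joint angles; "qvel": joint speeds; "joint_efforts": joint torques, N m; "position": TCP position; "tool_rot": TCP orientation; "ft_force": force on the tool from outside, world axes, zero at the start; "wrist_torque": the same for the moment, N m; "grip_width": finger opening in m; "gripper_force": force on a finger pad.
Only numpy, scipy, OpenCV 4.12 (cv2) and the standard library are available. Lean on these libraries where they do the work, as an engineer would, in place of code of your own. Each camera call takes 0.05 s, during which the arm holds its last target. There are 200 camera calls.

## Working session

There is one attempt and no reset: what is moved stays moved. The work goes in short steps, Python scripts to look and compute and a tool call to move; the robot and the scene stay as the last step left them, time stands still between calls to the robot, and variables do not carry over. Pictures are saved under pics/ and viewed, at most 10 in all, crops included, and the job is handed in when it is done.

Besides the shell and the picture viewer there is one more tool, called after "Request:" as a command line: name --argument value ..., lists and objects as JSON in quotes. servo_tool: Moves the arm, as the interface text tells. Its arguments: {"type":"object","properties":{"steps":{"type":"array"},"newtons":{"type":"number"}},"required":["steps"]}

```bash
mkdir -p pics; cat > h.py <<'E'
import numpy as np, cv2
from rig import env
def cap(n,f):
    m=env.camera_model(n); p,d=env.get_image(n)
    np.savez('pics/'+f+'.npz',p=p,d=d,T=np.array(m['T']),m=np.array([m['fovy'],m['cx'],m['cy']]),k=np.array(m['dist_coeffs'],float))
    cv2.imwrite('pics/'+f+'.png',p[:,:,::-1])
def load(f): return np.load('pics/'+f+'.npz')
def ray(s,u,v):
    f=192/np.tan(np.radians(s['m'][0])/2); K=np.array([[f,0,s['m'][1]],[0,f,s['m'][2]],[0,0,1]])
    x=cv2.undistortPoints(np.array([[[u,v]]],float),K,s['k'])[0,0]
    return s['T'][:3,3], s['T'][:3,:3]@np.array([x[0],x[1],1])
def proj(s,P):
    f=192/np.tan(np.radians(s['m'][0])/2); K=np.array([[f,0,s['m'][1]],[0,f,s['m'][2]],[0,0,1]])
    Ti=np.linalg.inv(s['T']); r=cv2.Rodrigues(Ti[:3,:3])[0]
    return cv2.projectPoints(np.array(P,float).reshape(-1,1,3),r,Ti[:3,3],K,s['k'])[0][:,0]
def atz(f,u,v,z):
    o,r=ray(load(f),u,v); return o+r*(z-o[2])/r[2]
def atd(f,u,v):
    s=load(f);o,r=ray(s,u,v); return o+r*s['d'][int(round(v)),int(round(u))]
E
python3 - <<'E'
from h import *
for n in ("scene","top","wrist"): cap(n,n+'0')
a=[cv2.imread(f'pics/{n}0.png') for n in ("scene","top")]
cv2.imwrite('pics/a.png',cv2.resize(np.vstack(a),None,fx=.78,fy=.78))
s=env.observe();print(s['position'],s['tool_rot'],s['ft_force'],s['grip_width'],s['time_s'])
for n in ("scene","top","wrist"): print(n,load(n+'0')['T'].round(3).tolist())
E
```

```text
[0.18478034 0.51784343 0.24987658] [[-9.41814668e-01  3.36132160e-01 -5.48743658e-04]
 [ 3.36132540e-01  9.41814262e-01 -9.00338472e-04]
 [ 2.14181888e-04 -1.03240258e-03 -9.99999444e-01]] [ 0.10182528  0.65267029 -0.07236468] 0.08550641802937455 0.15
scene [[0.511, -0.59, 0.625, -0.069], [-0.859, -0.342, 0.38, 0.02], [-0.011, -0.731, -0.682, 0.654], [0.0, 0.0, 0.0, 1.0]]
top [[-0.013, -0.988, 0.156, 0.301], [-1.0, 0.015, 0.01, 0.308], [-0.013, -0.156, -0.988, 0.933], [0.0, 0.0, 0.0, 1.0]]
wrist [[0.336, 0.899, 0.281, 0.113], [0.942, -0.32, -0.102, 0.545], [-0.002, 0.299, -0.954, 0.373], [0.0, 0.0, 0.0, 1.0]]
```

View pics/a.png

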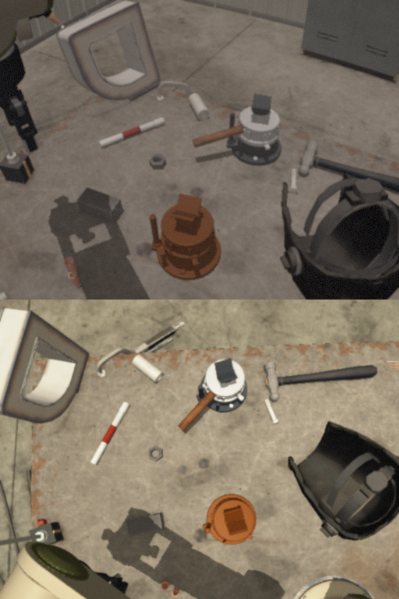

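```bash
python3 - <<'E'
from h import *
t=cv2.imread('pics/top0.png')[60:180,215:335]; s=cv2.imread('pics/scene0.png')[110:220,235:375]
t=cv2.resize(t,(400,400),interpolation=2)
s=cv2.resize(s,(400,314),interpolation=2); s=np.vstack([s,np.zeros((86,400,3),np.uint8)])
cv2.imwrite('pics/b.png',np.hstack([t,s]))
print(atd('top0',285,120),atd('top0',240,160),atd('top0',265,130),atd('scene0',335,140))
E
```

```text
[0.56370377 0.26816473 0.09668383] [0.49686505 0.35311987 0.06452884] [0.55067778 0.30519275 0.07796027] [0.57811253 0.25079164 0.13958898]
```

View pics/b.png

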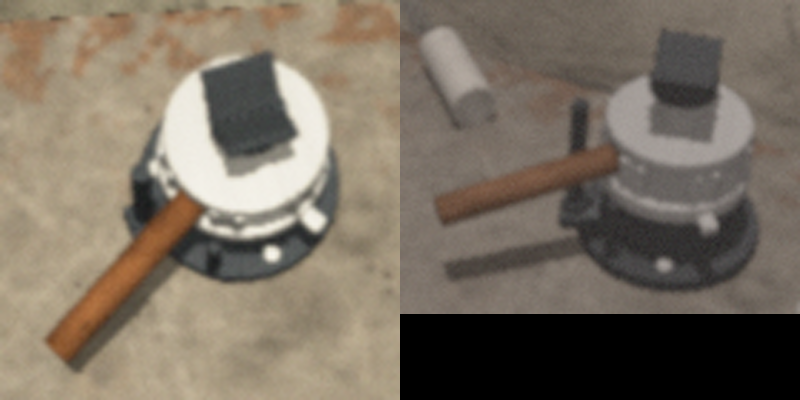

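```bash
cat >> h.py <<'E'
def cloud(f):
    s=load(f);d=s['d'];f_=192/np.tan(np.radians(s['m'][0])/2);K=np.array([[f_,0,s['m'][1]],[0,f_,s['m'][2]],[0,0,1]])
    v,u=np.mgrid[0:384,0:512]; x=cv2.undistortPoints(np.stack([u,v],-1).reshape(-1,1,2).astype(float),K,s['k'])[:,0]
    c=np.c_[x,np.ones(len(x))]*d.reshape(-1,1); P=c@s['T'][:3,:3].T+s['T'][:3,3]
    ok=d.reshape(-1)>0
    return P[ok],s['p'].reshape(-1,3)[ok].astype(float)
def bar(P,C,lo,hi):
    hsv=cv2.cvtColor(C.astype(np.uint8)[None],cv2.COLOR_RGB2HSV)[0].astype(int)
    m=(hsv[:,1]>105)&((hsv[:,0]<16))&(P[:,2]>.03)&np.all(P>lo,1)&np.all(P<hi,1)
    return P[m]
E
python3 - <<'E'
from h import *
from scipy.optimize import least_squares
for f in('top0','scene0'):
    P,C=cloud(f); b=bar(P,C,[.42,.22,.03],[.62,.45,.15])
    m=b.mean(0); w,v=np.linalg.eigh(np.cov((b-m).T)); d=v[:,2]*np.sign(v[1,2]); t=(b-m)@d
    print(f,len(b),m.round(4),d.round(3),np.degrees(np.arctan2(d[1],d[0])),(m+d*np.percentile(t,1)).round(4),(m+d*np.percentile(t,99)).round(4))
    q=P[(abs(P[:,2]-.097)<.005)&(np.hypot(P[:,0]-.585,P[:,1]-.262)<.07)]
    # known-radius disc: hull enclosing circle
    c,r=cv2.minEnclosingCircle(q[:,:2].astype(np.float32)*1000); print('disc',len(q),c,r,q[:,2].mean())
    h=P[(P[:,2]>.035)&(P[:,2]<.12)&(np.hypot(P[:,0]-.585,P[:,1]-.262)<.09)]
    a=h[(h[:,2]>.055)&(h[:,2]<.092)]
E
```

```text
top0 622 [0.5283 0.3304 0.0721] [-0.716  0.681 -0.154] 136.40494620056072 [0.5688 0.2918 0.0808] [0.4879 0.3689 0.0634]
disc 1272 (599.2705078125, 271.557861328125) 56.90394592285156 0.0972723401933201
scene0 315 [0.5252 0.3273 0.0708] [-0.715  0.682 -0.155] 136.3734230346857 [0.5633 0.2909 0.0791] [0.4854 0.3652 0.0622]
disc 1117 (598.6403198242188, 271.47711181640625) 57.66217041015625 0.09635299812542608
```

```bash
python3 - <<'E'
from h import *
from scipy.optimize import minimize
for f in('top0','scene0'):
    P,C=cloud(f)
    q=P[(abs(P[:,2]-.097)<.006)&(np.hypot(P[:,0]-.6,P[:,1]-.265)<.07)]
    q=q[C[(abs(P[:,2]-.097)<.006)&(np.hypot(P[:,0]-.6,P[:,1]-.265)<.07)].min(1)>90]
    # centre: maximise count inside r=50 with soft edge, minus outliers
    g=[(np.sum(np.hypot(q[:,0]-x,q[:,1]-y)<.0505),x,y) for x in np.arange(.58,.62,.0005) for y in np.arange(.245,.285,.0005)]
    m=max(g)[0]; s=np.array([k for k in g if k[0]>=m-2]); print(f,len(q),m,s[:,1:].mean(0),s[:,1:].std(0))
    k=q[abs(q[:,2]-.097)<.003]; print(k[:,:2].min(0),k[:,:2].max(0),np.percentile(k[:,:2],[1,99],axis=0))
o=np.array([.6,.265])
s=load('top0');im=cv2.resize(s['p'][60:180,215:335,::-1],None,fx=5,fy=5,interpolation=2)
for z,r,c in((.097,.05,(0,255,0)),(.0,.062,(0,0,255))):
    a=np.linspace(0,6.28,200); pp=proj(s,np.c_[o[0]+r*np.cos(a),o[1]+r*np.sin(a),0*a+z])
    for u,v in pp: cv2.circle(im,(int((u-215+.5)*5),int((v-60+.5)*5)),1,c,-1)
cv2.imwrite('pics/c.png',im)
E
```

```text
top0 1252 1239 [0.60268725 0.26084861] [0.00227116 0.0022175 ]
[0.55622727 0.21518644] [0.64784217 0.32504562] [[0.55857247 0.2170403 ]
 [0.64353182 0.30621474]]
scene0 1093 1093 [0.60046923 0.26093077] [0.00158206 0.0016936 ]
[0.55224101 0.21422356] [0.64787091 0.30763373] [[0.55573059 0.21674172]
 [0.64154695 0.30557883]]
```

View pics/c.png

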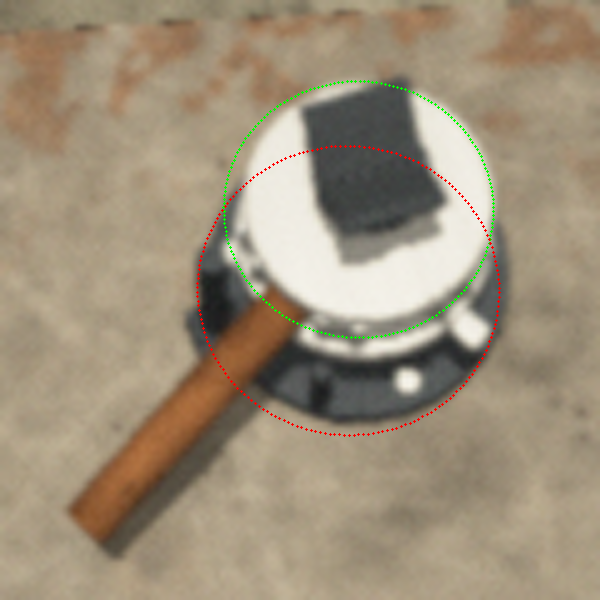

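Request:
servo_tool --steps '[{"tx":2.5,"ty":-1.5,"yaw":-2,"tz":0},{"tx":2.5,"ty":-1.5,"yaw":-2,"tz":0},{"tx":2.5,"ty":-1.5,"yaw":-2,"tz":0},{"tx":2.5,"ty":-1.5,"yaw":-2,"tz":0},{"tx":2.5,"ty":-1.5,"yaw":-2,"tz":0},{"tx":2.5,"ty":-1.5,"yaw":-2,"tz":0},{"tx":2.5,"ty":-1.5,"yaw":-2,"tz":0},{"tx":2.5,"ty":-1.5,"yaw":-2,"tz":0},{"tx":2.5,"ty":-1.5,"yaw":-2,"tz":-1},{"tx":2.5,"ty":-1.5,"yaw":-2,"tz":-1},{"tx":2.5,"ty":-1,"yaw":-2,"tz":-1},{"tx":2.5,"ty":-1,"yaw":-2,"tz":-1},{"tx":3.2,"ty":-0.6},{"tx":0},{"tx":0}]'

```text
invalid input at $.steps[0]: expected keys tx, ty, tz, yaw, claw
```

```bash
python3 - <<'E'
from h import *
cap('wrist','w1'); s=env.observe(); print(s['position'],s['tool_rot'][:,1],s['ft_force'])
P,C=cloud('w1'); b=bar(P,C,[.42,.22,.03],[.64,.45,.15])
m=b.mean(0); w,v=np.linalg.eigh(np.cov((b-m).T)); d=v[:,2]*np.sign(v[1,2]); t=(b-m)@d
print(len(b),m.round(4),d.round(3),np.degrees(np.arctan2(d[1],d[0])),(m+d*t.min()).round(4),(m+d*t.max()).round(4))
s=load('w1');im=cv2.resize(s['p'][:,:,::-1],(768,576))
o=np.array([.602,.261]);a=np.linspace(0,6.28,300)
for z,r,c in((.097,.05,(0,255,0)),(.0,.062,(0,0,255))):
    for u,v in proj(s,np.c_[o[0]+r*np.cos(a),o[1]+r*np.sin(a),0*a+z]): cv2.circle(im,(int(1.5*u),int(1.5*v)),1,c,-1)
def pol(r,an,z): an=np.radians(an+16.4); return [o[0]+r*np.cos(an),o[1]+r*np.sin(an),z]
for q in (pol(.063,95,.1),pol(.05,180,.074),pol(.05,120,.074),pol(.063,146,.03)):
    u,v=proj(s,[q])[0]; cv2.drawMarker(im,(int(1.5*u),int(1.5*v)),(255,0,255),0,15)
cv2.imwrite('pics/d.png',im)
E
```

```text
[0.18478981 0.51784582 0.24996209] [ 3.36153824e-01  9.41806696e-01 -8.67895739e-04] [-1.03245063 -0.47452211  0.61086804]<stdin>:4: RuntimeWarning: Mean of empty slice.
  ret = um.true_divide(
  avg = a.mean(axis, **keepdims_kw)
<stdin>:4: RuntimeWarning: Degrees of freedom <= 0 for slice
  c *= np.true_divide(1, fact)
  c *= np.true_divide(1, fact)
Traceback (most recent call last):
numpy.linalg.LinAlgError: Eigenvalues did not converge
```

Request:
servo_tool --steps '[{"tx":2.5,"ty":-1.5,"tz":0,"yaw":-2,"claw":8.5},{"tx":2.5,"ty":-1.5,"tz":0,"yaw":-2,"claw":8.5},{"tx":2.5,"ty":-1.5,"tz":0,"yaw":-2,"claw":8.5},{"tx":2.5,"ty":-1.5,"tz":0,"yaw":-2,"claw":8.5},{"tx":2.5,"ty":-1.5,"tz":0,"yaw":-2,"claw":8.5},{"tx":2.5,"ty":-1.5,"tz":0,"yaw":-2,"claw":8.5},{"tx":2.5,"ty":-1.5,"tz":0,"yaw":-2,"claw":8.5},{"tx":2.5,"ty":-1.5,"tz":0,"yaw":-2,"claw":8.5},{"tx":2.5,"ty":-1.5,"tz":-1,"yaw":-2,"claw":8.5},{"tx":2.5,"ty":-1.5,"tz":-1,"yaw":-2,"claw":8.5},{"tx":2.5,"ty":-1,"tz":-1,"yaw":-2,"claw":8.5},{"tx":2.5,"ty":-1,"tz":-1,"yaw":-2,"claw":8.5},{"tx":3.2,"ty":-0.6,"tz":0,"yaw":0,"claw":8.5},{"tx":0,"ty":0,"tz":0,"yaw":0,"claw":8.5},{"tx":0,"ty":0,"tz":0,"yaw":0,"claw":8.5}]'

```text
time_s: 1.7
position: [0.5169, 0.3417, 0.2098]
tool_rot: [[-0.723, 0.691, -0.001], [0.691, 0.723, -0.0], [0.001, -0.001, -1.0]]
ft_force: [0.2, -0.3, 0.5]
grip_width: 0.0849
gripper_force: 0.0
```

```bash
cat > look.py <<'E'
from h import *
import sys
n=sys.argv[1]; yw=float(sys.argv[2])
cap('wrist',n); s=env.observe(); print(s['time_s'],s['position'],s['tool_rot'][:,1],s['ft_force'])
P,C=cloud(n); b=bar(P,C,[.40,.12,.03],[.64,.45,.15])
m=b.mean(0); w,v=np.linalg.eigh(np.cov((b-m).T)); d=v[:,2]*np.sign(-v[0,2]); t=(b-m)@d
print(len(b),m.round(4),d.round(3),np.degrees(np.arctan2(d[1],d[0])),(m+d*t.min()).round(4),(m+d*t.max()).round(4))
s=load(n);im=cv2.resize(s['p'][:,:,::-1],(768,576))
o=np.array([.602,.261]);a=np.linspace(0,6.28,300)
for z,r,c in((.097,.05,(0,255,0)),(.0,.062,(0,0,255))):
    for u,v in proj(s,np.c_[o[0]+r*np.cos(a),o[1]+r*np.sin(a),0*a+z]): cv2.circle(im,(int(1.5*u),int(1.5*v)),1,c,-1)
def pol(r,an,z): an=np.radians(an+yw); return [o[0]+r*np.cos(an),o[1]+r*np.sin(an),z]
for q in (pol(.063,95,.1),pol(.05,180,.074),pol(.05,120,.074),pol(.063,146,.03)):
    u,v=proj(s,[q])[0]; cv2.drawMarker(im,(int(1.5*u),int(1.5*v)),(255,0,255),0,15)
cv2.imwrite('pics/'+n+'v.png',im)
E
python3 look.py w2 16.4
```

```text
1.75 [0.51631186 0.34211026 0.21011408] [ 6.90021805e-01  7.23788312e-01 -6.22924359e-04] [-0.03079321 -0.63613749 -0.266083  ]
2730 [0.5276 0.3341 0.0713] [-0.714  0.684 -0.149] 136.25349316386902 [0.5721 0.2915 0.0806] [0.4875 0.3725 0.0629]
```

View pics/w2v.png

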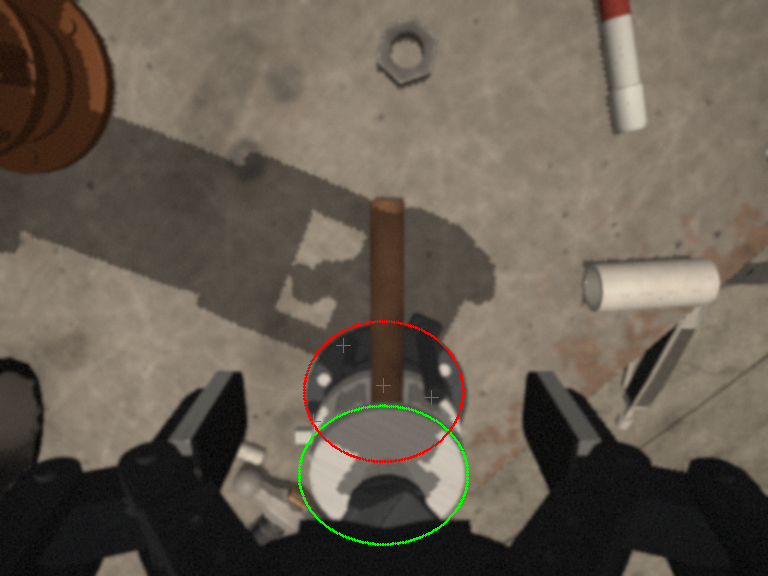

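```bash
python3 - <<'E'
from h import *
s=load('w2')['p'][200:330,190:320,::-1]
im=cv2.resize(s,(600,600),interpolation=2); im=cv2.convertScaleAbs(im,alpha=1.8,beta=10)
cv2.imwrite('pics/e.png',im)
E
```

```text
(no output)
```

View pics/e.png

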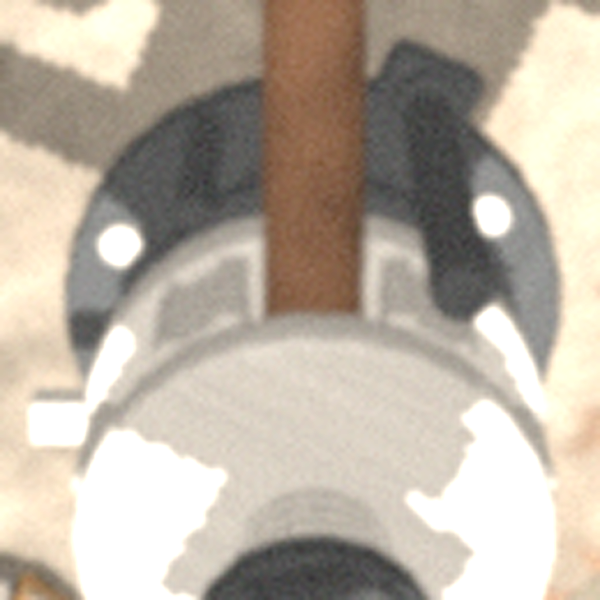

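```bash
python3 - <<'E'
from h import *
o=np.array([.602,.261])
def p(n,cx,cy,z):
    q=atz('w2',190+(cx)/4.615-.4,200+(cy)/4.615-.4,z)[:2]; d=q-o; print(n,q.round(4),np.hypot(*d).round(4),np.degrees(np.arctan2(d[1],d[0])).round(1))
p('post top',462,292,.1);p('post base',428,105,.012)
p('dotL',120,246,.012);p('dotR',493,215,.012);p('pin',200,150,.025);p('pin top',205,130,.04)
p('collL',75,490,.093);p('collR',553,490,.093);p('collnear',315,318,.097)
p('barmid',315,150,.088)
p('colfloorL', 70,270,.01); p('colfloorR',558,270,.01); p('footnear',315,60,.01)
E
```

```text
post top [0.5785 0.322 ] 0.0653 111.0
post base [0.5801 0.3214] 0.0642 109.9
dotL [0.5562 0.2426] 0.0494 -158.2
dotR [0.6121 0.3134] 0.0534 79.1
pin [0.5479 0.2795] 0.0572 161.1
pin top [0.5411 0.2893] 0.0672 155.1
collL [0.5631 0.2369] 0.0458 -148.3
collR [0.6266 0.3036] 0.0492 60.0
collnear [0.5657 0.2982] 0.052 134.3
barmid [0.5446 0.3183] 0.0811 135.0
colfloorL [0.5529 0.228 ] 0.0592 -146.1
colfloorR [0.6354 0.3145] 0.0631 58.1
footnear [0.5543 0.3095] 0.068 134.5
```

Request:
servo_tool --newtons 40 --steps '[{"tx":0,"ty":0,"tz":-3,"yaw":0,"claw":8.5},{"tx":0,"ty":0,"tz":-3,"yaw":0,"claw":8.5},{"tx":0,"ty":0,"tz":-3,"yaw":0,"claw":7},{"tx":0,"ty":0,"tz":-3,"yaw":0,"claw":5},{"tx":0,"ty":0,"tz":-1.8,"yaw":0,"claw":4},{"tx":0,"ty":0,"tz":-1,"yaw":0,"claw":4},{"tx":0,"ty":0,"tz":0,"yaw":0,"claw":3},{"tx":0,"ty":0,"tz":0,"yaw":0,"claw":1},{"tx":0,"ty":0,"tz":0,"yaw":0,"claw":1},{"tx":0,"ty":0,"tz":0,"yaw":0,"claw":1},{"tx":0,"ty":0,"tz":0,"yaw":0,"claw":1},{"tx":0,"ty":0,"tz":0,"yaw":0,"claw":1},{"tx":0,"ty":0,"tz":0,"yaw":0,"claw":1}]'

```text
time_s: 3.05
position: [0.5169, 0.3424, 0.0629]
tool_rot: [[-0.724, 0.69, 0.001], [0.69, 0.724, 0.001], [-0.0, 0.001, -1.0]]
ft_force: [-2.2, 5.2, 3.6]
grip_width: 0.0197
gripper_force: 41.9
```

Request:
servo_tool --steps '[{"tx":0,"ty":0,"tz":0.3,"yaw":0,"claw":1},{"tx":0,"ty":0,"tz":0.3,"yaw":0,"claw":1},{"tx":0,"ty":0,"tz":0.2,"yaw":0,"claw":1},{"tx":0,"ty":0,"tz":0,"yaw":0,"claw":1},{"tx":0,"ty":0,"tz":0,"yaw":0,"claw":1}]'

```text
time_s: 3.55
position: [0.5165, 0.3417, 0.0699]
tool_rot: [[-0.723, 0.69, -0.001], [0.69, 0.723, -0.001], [0.001, -0.001, -1.0]]
ft_force: [-1.7, 0.4, -8.2]
grip_width: 0.0193
gripper_force: 39.9
```

```bash
python3 look.py w3 15.8; python3 - <<'E'
from h import *
s=env.observe(); print(s['wrist_torque'])
E
```

```text
3.6 [0.51648468 0.34171926 0.06988692] [ 0.69037248  0.72345282 -0.00136325] [-2.21078826  1.3597088  -8.27880667]
7564 [0.5113 0.3478 0.0745] [-0.721  0.687 -0.095] 136.40163766259639 [0.5437 0.3169 0.0788] [0.4862 0.3716 0.0713]
[ 0.47232398  0.67536893 -0.03495314]
```

Request:
servo_tool --steps '[{"tx":0,"ty":0,"tz":0.2,"yaw":0,"claw":1},{"tx":0,"ty":0,"tz":0.2,"yaw":0,"claw":1},{"tx":0,"ty":0,"tz":0.1,"yaw":0,"claw":1},{"tx":0,"ty":0,"tz":0,"yaw":0,"claw":1}]'

```text
time_s: 4.0
position: [0.5168, 0.3419, 0.0755]
tool_rot: [[-0.724, 0.69, -0.0], [0.69, 0.724, -0.0], [-0.0, -0.0, -1.0]]
ft_force: [-2.2, 1.0, -8.2]
grip_width: 0.0193
gripper_force: 39.5
```

```bash
python3 look.py w4 15.8
```

```text
4.05 [0.51687323 0.34189429 0.07540348] [ 6.90222727e-01  7.23596978e-01 -2.00288377e-05] [-2.23283093  0.39076069 -8.41343766]
7621 [0.5115 0.3482 0.0803] [-0.722  0.691 -0.043] 136.24670157282247 [0.5464 0.3147 0.0824] [0.4865 0.3721 0.0789]
```

Request:
servo_tool --steps '[{"tx":0,"ty":0,"tz":0.2,"yaw":0,"claw":1},{"tx":0,"ty":0,"tz":0,"yaw":0,"claw":1},{"tx":0,"ty":0,"tz":0,"yaw":0,"claw":1}]'

```text
time_s: 4.35
position: [0.517, 0.3419, 0.0775]
tool_rot: [[-0.724, 0.69, 0.0], [0.69, 0.724, -0.0], [-0.0, 0.0, -1.0]]
ft_force: [-2.2, 0.7, -7.1]
grip_width: 0.0195
gripper_force: 39.6
```

Request:
servo_tool --newtons 90 --steps '[{"tx":0,"ty":0,"tz":-0.2,"yaw":0,"claw":1},{"tx":0,"ty":0,"tz":0,"yaw":0,"claw":1},{"tx":0,"ty":0,"tz":0,"yaw":0,"claw":1}]'

```text
time_s: 4.65
position: [0.5174, 0.342, 0.0757]
tool_rot: [[-0.724, 0.69, 0.001], [0.69, 0.724, 0.0], [-0.001, 0.001, -1.0]]
ft_force: [0.4, 0.7, -4.7]
grip_width: 0.0182
gripper_force: 91.3
```

```bash
python3 look.py w5 15.8
```

```text
4.7 [0.51726346 0.34198804 0.0756366 ] [0.69009281 0.72372034 0.00088416] [ 0.04859787  0.42589176 -3.52349756]
7542 [0.512  0.3483 0.0805] [-0.723  0.691 -0.031] 136.29359874520634 [0.547  0.3147 0.082 ] [0.487  0.3721 0.0794]
```

Request:
servo_tool --steps '[{"tx":-0.36,"ty":0.345,"tz":0,"yaw":0,"claw":1},{"tx":-0.72,"ty":0.69,"tz":0,"yaw":0,"claw":1},{"tx":-0.72,"ty":0.69,"tz":0,"yaw":0,"claw":1},{"tx":-0.72,"ty":0.69,"tz":0,"yaw":0,"claw":1},{"tx":-0.72,"ty":0.69,"tz":0,"yaw":0,"claw":1},{"tx":-0.36,"ty":0.345,"tz":0,"yaw":0,"claw":1},{"tx":0,"ty":0,"tz":0,"yaw":0,"claw":1},{"tx":0,"ty":0,"tz":0,"yaw":0,"claw":1}]'

```text
time_s: 5.5
position: [0.481, 0.3765, 0.0753]
tool_rot: [[-0.724, 0.69, 0.0], [0.69, 0.724, -0.0], [-0.0, 0.0, -1.0]]
ft_force: [-0.0, -0.3, -3.8]
grip_width: 0.0186
gripper_force: 91.3
```

```bash
python3 - <<'E'
from h import *
for f in('top0','scene0'):
    P,C=cloud(f); m=(P[:,2]>.03)&(P[:,0]>.2)&(P[:,0]<.5)&(P[:,1]>.0)&(P[:,1]<.33)
    P=P[m]; P=P[np.hypot(P[:,0]-.3,P[:,1]-.2)<.2]
    for lo,hi in((.03,.06),(.06,.1),(.1,.2)):
        q=P[(P[:,2]>lo)&(P[:,2]<hi)]; print(f,lo,len(q),np.percentile(q,[1,99],axis=0).round(3).tolist())
E
```

```text
top0 0.03 583 [[0.215, 0.001, 0.03], [0.359, 0.298, 0.06]]
top0 0.06 1681 [[0.225, 0.035, 0.061], [0.384, 0.308, 0.1]]
top0 0.1 2630 [[0.231, 0.012, 0.1], [0.399, 0.273, 0.198]]
scene0 0.03 494 [[0.21, 0.2, 0.031], [0.283, 0.312, 0.06]]
scene0 0.06 3402 [[0.219, 0.042, 0.06], [0.324, 0.309, 0.099]]
scene0 0.1 5096 [[0.226, 0.012, 0.103], [0.387, 0.269, 0.198]]
```

```bash
python3 - <<'E'
from h import *
for f in('top0','scene0'):
    P,C=cloud(f); b=bar(P,C,[.2,.0,.02],[.5,.32,.25])
    for lo,hi in((.02,.06),(.06,.1),(.1,.25)):
        q=b[(b[:,2]>lo)&(b[:,2]<hi)]; print(f,lo,len(q),np.percentile(q,[1,99],axis=0).round(3).tolist())
    P=P[(P[:,2]>.03)&(P[:,0]>.36)&(P[:,0]<.48)&(P[:,1]>.1)&(P[:,1]<.26)]; print(len(P),P.max(0) if len(P) else'')
E
```

```text
top0 0.02 77 [[0.213, 0.204, 0.035], [0.316, 0.312, 0.06]]
top0 0.06 1582 [[0.225, 0.206, 0.061], [0.316, 0.308, 0.1]]
top0 0.1 798 [[0.24, 0.22, 0.1], [0.297, 0.306, 0.146]]
253 [0.40676757 0.13055888 0.15736872]
scene0 0.02 464 [[0.21, 0.2, 0.031], [0.289, 0.308, 0.06]]
scene0 0.06 3141 [[0.219, 0.202, 0.06], [0.305, 0.307, 0.099]]
scene0 0.1 1193 [[0.237, 0.035, 0.1], [0.291, 0.273, 0.145]]
175 [0.40389495 0.13056713 0.15402942]
```

Request:
servo_tool --steps '[{"tx":-1.12,"ty":-1.33,"tz":0,"yaw":6,"claw":1},{"tx":-0.98,"ty":-1.44,"tz":0,"yaw":6,"claw":1},{"tx":-0.83,"ty":-1.53,"tz":0,"yaw":6,"claw":1},{"tx":-0.66,"ty":-1.61,"tz":0,"yaw":6,"claw":1},{"tx":-0.48,"ty":-1.67,"tz":0,"yaw":6,"claw":1},{"tx":-0.32,"ty":-1.71,"tz":0,"yaw":6,"claw":1},{"tx":-0.13,"ty":-1.73,"tz":0,"yaw":6,"claw":1},{"tx":0.06,"ty":-1.74,"tz":0,"yaw":6,"claw":1},{"tx":0.23,"ty":-1.73,"tz":0,"yaw":6,"claw":1},{"tx":0.41,"ty":-1.69,"tz":0,"yaw":6,"claw":1},{"tx":0,"ty":0,"tz":0,"yaw":0,"claw":1},{"tx":0,"ty":0,"tz":0,"yaw":0,"claw":1}]'

```text
time_s: 6.7
position: [0.443, 0.2145, 0.0754]
tool_rot: [[-0.96, -0.278, 0.0], [-0.278, 0.96, 0.0], [-0.0, 0.0, -1.0]]
ft_force: [0.1, 0.8, -3.9]
grip_width: 0.0182
gripper_force: 91.3
```

```bash
python3 look.py w6 15.8; python3 - <<'E'
from h import *
cap('top','top6'); cap('scene','scene6')
a=cv2.resize(load('top6')['p'][80:200,225:345,::-1],(400,400),interpolation=2)
b=cv2.resize(load('scene6')['p'][130:250,230:350,::-1],(400,400),interpolation=2)
cv2.imwrite('pics/f.png',np.hstack([a,b]))
for f in('top6','scene6','w6'):
    P,C=cloud(f); b=bar(P,C,[.38,.15,.03],[.6,.30,.12]); 
    if len(b)>50:
        m=b.mean(0);w,v=np.linalg.eigh(np.cov((b-m).T));d=v[:,2]*np.sign(-v[0,2]);t=(b-m)@d
        print(f,len(b),m.round(4),d.round(3),np.degrees(np.arctan2(d[1],d[0])),(m+d*t.min()).round(4),(m+d*t.max()).round(4))
E
```

```text
6.75 [0.44281532 0.21488998 0.07540795] [-2.79323323e-01  9.60197103e-01  7.36201177e-05] [ 0.69972975  0.73140674 -3.93707907]
7479 [0.4356 0.2133 0.0802] [-0.961 -0.276 -0.031] -163.94957378968763 [0.4819 0.2266 0.0817] [0.4025 0.2038 0.0792]
scene6 162 [0.4322 0.2118 0.0809] [-0.957 -0.281 -0.072] -163.63445326968667 [0.4767 0.2248 0.0842] [0.3999 0.2023 0.0785]
w6 7460 [0.4356 0.2133 0.0801] [-0.961 -0.276 -0.032] -163.94901188602864 [0.4819 0.2266 0.0816] [0.4025 0.2038 0.079 ]
```

View pics/f.png

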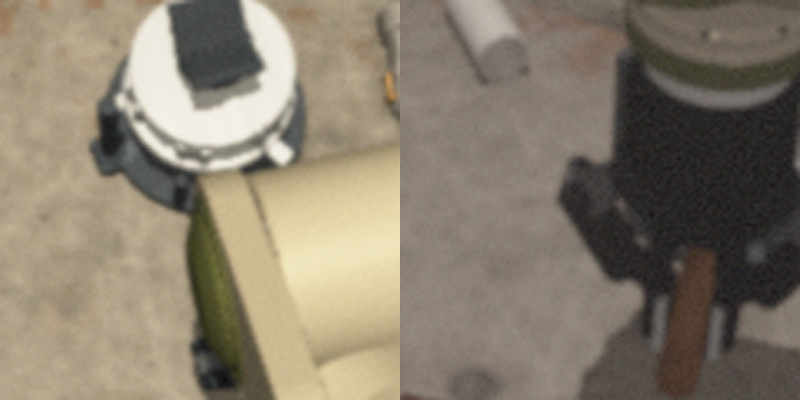

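View pics/w6v.png

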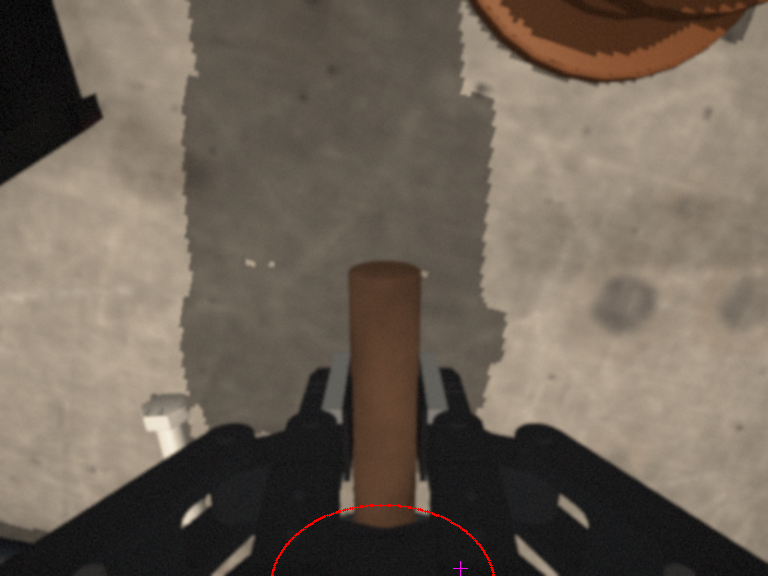

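Request:
servo_tool --steps '[{"tx":0.77,"ty":0.224,"tz":0,"yaw":0,"claw":1},{"tx":0.77,"ty":0.224,"tz":0,"yaw":0,"claw":1},{"tx":0.29,"ty":0.084,"tz":0,"yaw":0,"claw":1},{"tx":0.29,"ty":0.084,"tz":0,"yaw":0,"claw":1},{"tx":0,"ty":0,"tz":0,"yaw":0,"claw":1}]'

```text
time_s: 7.35
position: [0.4642, 0.221, 0.0752]
tool_rot: [[-0.96, -0.282, 0.0], [-0.282, 0.96, -0.0], [-0.0, -0.0, -1.0]]
ft_force: [-0.4, -0.2, -3.5]
grip_width: 0.0183
gripper_force: 91.3
```

Request:
servo_tool --steps '[{"tx":0.29,"ty":0.084,"tz":0,"yaw":0,"claw":1},{"tx":0.29,"ty":0.084,"tz":0,"yaw":0,"claw":1},{"tx":0.29,"ty":0.084,"tz":0,"yaw":0,"claw":1},{"tx":0,"ty":0,"tz":0,"yaw":0,"claw":1}]'

```text
time_s: 7.75
position: [0.473, 0.2234, 0.0754]
tool_rot: [[-0.96, -0.282, 0.001], [-0.282, 0.96, 0.0], [-0.001, -0.0, -1.0]]
ft_force: [-0.9, 0.7, -4.7]
grip_width: 0.0186
gripper_force: 91.3
```

Request:
servo_tool --steps '[{"tx":0.38,"ty":0.112,"tz":0,"yaw":0,"claw":1},{"tx":0.38,"ty":0.112,"tz":0,"yaw":0,"claw":1},{"tx":0.38,"ty":0.112,"tz":0,"yaw":0,"claw":1},{"tx":0.38,"ty":0.112,"tz":0,"yaw":0,"claw":1},{"tx":0,"ty":0,"tz":0,"yaw":0,"claw":1}]'

```text
time_s: 8.25
position: [0.4883, 0.228, 0.0753]
tool_rot: [[-0.96, -0.282, 0.001], [-0.282, 0.96, 0.0], [-0.001, -0.0, -1.0]]
ft_force: [-0.3, -0.0, -3.5]
grip_width: 0.0185
gripper_force: 91.3
```

Request:
servo_tool --steps '[{"tx":0.19,"ty":0.056,"tz":0,"yaw":0,"claw":1},{"tx":0.19,"ty":0.056,"tz":0,"yaw":0,"claw":1},{"tx":0.1,"ty":0.028,"tz":0,"yaw":0,"claw":1},{"tx":0,"ty":0,"tz":0,"yaw":0,"claw":1}]'

```text
time_s: 8.65
position: [0.4927, 0.2293, 0.0753]
tool_rot: [[-0.96, -0.282, 0.0], [-0.282, 0.96, -0.0], [-0.0, -0.0, -1.0]]
ft_force: [0.3, 0.2, -3.2]
grip_width: 0.0186
gripper_force: 91.3
```

Request:
servo_tool --steps '[{"tx":0.1,"ty":0.028,"tz":0,"yaw":0,"claw":1},{"tx":0.1,"ty":0.028,"tz":0,"yaw":0,"claw":1},{"tx":0,"ty":0,"tz":0,"yaw":0,"claw":1}]'

```text
time_s: 8.95
position: [0.4947, 0.2298, 0.0753]
tool_rot: [[-0.96, -0.282, 0.0], [-0.282, 0.96, 0.0], [-0.0, 0.0, -1.0]]
ft_force: [1.0, 0.2, -4.6]
grip_width: 0.0183
gripper_force: 91.3
```

Request:
servo_tool --steps '[{"tx":0.1,"ty":0.028,"tz":0,"yaw":0,"claw":1},{"tx":0.05,"ty":0.014,"tz":0,"yaw":0,"claw":1},{"tx":0,"ty":0,"tz":0,"yaw":0,"claw":1}]'

```text
time_s: 9.25
position: [0.4951, 0.23, 0.0751]
tool_rot: [[-0.959, -0.282, -0.002], [-0.282, 0.959, -0.001], [0.002, 0.0, -1.0]]
ft_force: [-6.0, -2.5, -2.4]
grip_width: 0.0184
gripper_force: 91.6
```

Request:
servo_tool --steps '[{"tx":-0.15,"ty":-0.04,"tz":0,"yaw":0,"claw":1},{"tx":-0.24,"ty":0.94,"tz":0,"yaw":-5,"claw":1},{"tx":0,"ty":0,"tz":0,"yaw":0,"claw":1}]'

```text
time_s: 9.55
position: [0.4924, 0.2395, 0.0754]
tool_rot: [[-0.981, -0.196, 0.001], [-0.196, 0.981, -0.0], [-0.001, -0.0, -1.0]]
ft_force: [1.3, -2.0, -3.9]
grip_width: 0.0186
gripper_force: 91.3
```

Request:
servo_tool --steps '[{"tx":-0.16,"ty":0.96,"tz":0,"yaw":-5,"claw":1},{"tx":-0.07,"ty":0.96,"tz":0,"yaw":-5,"claw":1},{"tx":0.01,"ty":0.97,"tz":0,"yaw":-5,"claw":1},{"tx":0,"ty":0,"tz":0,"yaw":0,"claw":1}]'

```text
time_s: 9.95
position: [0.4902, 0.2676, 0.0753]
tool_rot: [[-0.998, 0.064, 0.0], [0.064, 0.998, -0.002], [-0.0, -0.002, -1.0]]
ft_force: [-0.0, -7.6, -3.8]
grip_width: 0.0187
gripper_force: 91.6
```

Request:
servo_tool --steps '[{"tx":0.09,"ty":0.96,"tz":0,"yaw":-5,"claw":1},{"tx":0.18,"ty":0.96,"tz":0,"yaw":-5,"claw":1},{"tx":0.26,"ty":0.93,"tz":0,"yaw":-5,"claw":1},{"tx":0,"ty":0,"tz":0,"yaw":0,"claw":1}]'

```text
time_s: 10.35
position: [0.4953, 0.296, 0.0752]
tool_rot: [[-0.947, 0.32, -0.001], [0.32, 0.947, -0.002], [0.0, -0.002, -1.0]]
ft_force: [-2.8, -7.7, -2.6]
grip_width: 0.0187
gripper_force: 91.7
```

Request:
servo_tool --steps '[{"tx":0.34,"ty":0.91,"tz":0,"yaw":-5,"claw":1},{"tx":0.42,"ty":0.87,"tz":0,"yaw":-5,"claw":1},{"tx":0.24,"ty":0.42,"tz":0,"yaw":-2.5,"claw":1},{"tx":0,"ty":0,"tz":0,"yaw":0,"claw":1}]'

```text
time_s: 10.75
position: [0.5049, 0.3178, 0.0751]
tool_rot: [[-0.856, 0.517, -0.002], [0.517, 0.856, -0.002], [0.001, -0.003, -1.0]]
ft_force: [-3.2, -5.4, -1.0]
grip_width: 0.0184
gripper_force: 91.8
```

Request:
servo_tool --steps '[{"tx":0.2,"ty":0.33,"tz":0,"yaw":-2,"claw":1},{"tx":0.21,"ty":0.325,"tz":0,"yaw":-2,"claw":1},{"tx":0,"ty":0,"tz":0,"yaw":0,"claw":1}]'

```text
time_s: 11.05
position: [0.5088, 0.3243, 0.0751]
tool_rot: [[-0.818, 0.575, -0.002], [0.575, 0.818, -0.002], [0.001, -0.003, -1.0]]
ft_force: [-4.3, -5.7, 0.1]
grip_width: 0.0185
gripper_force: 91.9
```

Request:
servo_tool --steps '[{"tx":0.22,"ty":0.32,"tz":0,"yaw":-2,"claw":1},{"tx":0.23,"ty":0.315,"tz":0,"yaw":-2,"claw":1},{"tx":0,"ty":0,"tz":0,"yaw":0,"claw":1}]'

```text
time_s: 11.35
position: [0.5133, 0.3306, 0.0751]
tool_rot: [[-0.776, 0.631, -0.002], [0.631, 0.776, -0.002], [0.001, -0.003, -1.0]]
ft_force: [-4.9, -5.5, -0.5]
grip_width: 0.0184
gripper_force: 91.9
```

Request:
servo_tool --steps '[{"tx":0.12,"ty":0.155,"tz":0,"yaw":-1,"claw":1},{"tx":0.12,"ty":0.155,"tz":0,"yaw":-1,"claw":1},{"tx":0,"ty":0,"tz":0,"yaw":0,"claw":1}]'

```text
time_s: 11.65
position: [0.5156, 0.3336, 0.0751]
tool_rot: [[-0.754, 0.657, -0.002], [0.657, 0.754, -0.002], [0.001, -0.003, -1.0]]
ft_force: [-4.6, -5.9, 0.3]
grip_width: 0.0189
gripper_force: 91.9
```

Request:
servo_tool --steps '[{"tx":0.12,"ty":0.15,"tz":0,"yaw":-1,"claw":1},{"tx":0.12,"ty":0.15,"tz":0,"yaw":-1,"claw":1},{"tx":0,"ty":0,"tz":0,"yaw":0,"claw":1}]'

```text
time_s: 11.95
position: [0.518, 0.3365, 0.0751]
tool_rot: [[-0.73, 0.683, -0.003], [0.683, 0.73, -0.002], [0.0, -0.003, -1.0]]
ft_force: [-5.2, -5.8, -0.3]
grip_width: 0.0183
gripper_force: 91.9
```

Request:
servo_tool --steps '[{"tx":0.12,"ty":0.145,"tz":0,"yaw":-1,"claw":1},{"tx":0.125,"ty":0.14,"tz":0,"yaw":-1,"claw":1},{"tx":0,"ty":0,"tz":0,"yaw":0,"claw":1}]'

```text
time_s: 12.25
position: [0.5205, 0.3393, 0.0751]
tool_rot: [[-0.706, 0.708, -0.002], [0.708, 0.706, -0.002], [0.0, -0.003, -1.0]]
ft_force: [-4.5, -6.7, -0.4]
grip_width: 0.0187
gripper_force: 91.9
```

```bash
python3 look.py w9 15.8; python3 - <<'E'
from h import *
cap('top','top9'); cap('scene','scene9')
a=cv2.resize(load('top9')['p'][70:170,225:345,::-1],(480,400),interpolation=2)
b=cv2.resize(load('w9')['p'][234:384,190:320,::-1],(347,400),interpolation=2)[:,:320]
cv2.imwrite('pics/g.png',cv2.convertScaleAbs(np.hstack([a,b]),alpha=1.3))
E
```

```text
12.3 [0.52050182 0.33924485 0.0751074 ] [ 0.70787331  0.70633213 -0.00321005] [-4.34223197 -6.79320567 -0.23489356]
7515 [0.5154 0.3457 0.0798] [-0.7    0.713 -0.034] 134.49138159956132 [0.549  0.3114 0.0815] [0.4911 0.3704 0.0787]
```

View pics/g.png

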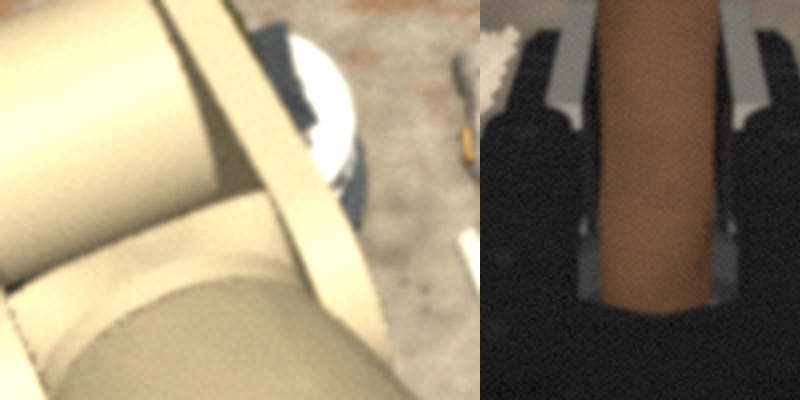

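```bash
cat > tq.py <<'E'
from h import *
for i in range(3):
    s=env.observe(); F=s['ft_force'];p=s['position'];r=p[:2]-np.array([.602,.2625])
    print(s['time_s'],'net Mz',r[0]*F[1]-r[1]*F[0]+s['wrist_torque'][2],'wrist Mz',s['wrist_torque'][2],F.round(1),'ang',np.degrees(np.arctan2(r[1],r[0])),np.hypot(*r))
    break
E
python3 tq.py
```

```text
12.4 net Mz 0.4111105543856238 wrist Mz -0.5008637804193165 [-4.6 -6.8 -1.6] ang 136.71863392698367 0.11195695736105102
```

Request:
servo_tool --steps '[{"tx":0.13,"ty":0.14,"tz":0,"yaw":-1,"claw":1},{"tx":0.13,"ty":0.135,"tz":0,"yaw":-1,"claw":1},{"tx":0,"ty":0,"tz":0,"yaw":0,"claw":1}]'

```text
time_s: 12.7
position: [0.5232, 0.342, 0.0751]
tool_rot: [[-0.681, 0.732, -0.002], [0.732, 0.681, -0.002], [0.0, -0.003, -1.0]]
ft_force: [-5.0, -6.1, -0.3]
grip_width: 0.0186
gripper_force: 91.9
```

```bash
python3 tq.py
```

```text
12.7 net Mz 0.392031161121947 wrist Mz -0.4886479489930946 [-5.  -6.1 -0.3] ang 134.76701724511926 0.11196583644894541
```

Request:
servo_tool --steps '[{"tx":0.135,"ty":0.135,"tz":0,"yaw":-1,"claw":1},{"tx":0.135,"ty":0.13,"tz":0,"yaw":-1,"claw":1},{"tx":0,"ty":0,"tz":0,"yaw":0,"claw":1}]'

```text
time_s: 13.0
position: [0.5256, 0.3445, 0.075]
tool_rot: [[-0.655, 0.756, -0.003], [0.756, 0.655, -0.002], [0.0, -0.004, -1.0]]
ft_force: [-5.2, -6.1, 0.1]
grip_width: 0.0185
gripper_force: 92.0
```

```bash
python3 tq.py
```

```text
13.0 net Mz 0.25884815108733816 wrist Mz -0.6326863467549102 [-5.2 -6.1  0.1] ang 132.95366256568897 0.11207011736009212
```

Request:
servo_tool --steps '[{"tx":0.135,"ty":0.125,"tz":0,"yaw":-1,"claw":1},{"tx":0,"ty":0,"tz":0,"yaw":0,"claw":1}]'

```text
time_s: 13.2
position: [0.5266, 0.3455, 0.075]
tool_rot: [[-0.641, 0.767, -0.004], [0.767, 0.641, -0.003], [0.0, -0.005, -1.0]]
ft_force: [-7.3, -8.3, 0.4]
grip_width: 0.0186
gripper_force: 92.2
```

```bash
python3 tq.py
```

```text
13.2 net Mz 0.49841472100534767 wrist Mz -0.7307698449796699 [-7.3 -8.3  0.4] ang 132.25159158133718 0.1121925794515028
```

Request:
servo_tool --steps '[{"tx":0.14,"ty":0.125,"tz":0,"yaw":-1,"claw":1},{"tx":0,"ty":0,"tz":0,"yaw":0,"claw":1}]'

```text
time_s: 13.4
position: [0.5275, 0.3466, 0.0749]
tool_rot: [[-0.628, 0.778, -0.005], [0.778, 0.628, -0.004], [0.001, -0.007, -1.0]]
ft_force: [-8.9, -8.6, 2.2]
grip_width: 0.0186
gripper_force: 92.5
```

```bash
python3 tq.py
```

```text
13.4 net Mz 0.49927075065608306 wrist Mz -0.8900160046424791 [-8.9 -8.6  2.2] ang 131.5234206534118 0.11230879718124942
```

Request:
servo_tool --steps '[{"tx":0.14,"ty":0.125,"tz":0,"yaw":0,"claw":1},{"tx":0.14,"ty":0.125,"tz":0,"yaw":0,"claw":1},{"tx":0,"ty":0,"tz":0,"yaw":0,"claw":1}]'

```text
time_s: 13.7
position: [0.5284, 0.3474, 0.0743]
tool_rot: [[-0.627, 0.779, -0.011], [0.779, 0.627, -0.008], [0.001, -0.014, -1.0]]
ft_force: [-18.2, -17.2, 6.3]
grip_width: 0.0183
gripper_force: 94.7
```

```bash
python3 tq.py
```

```text
13.7 net Mz 1.1215966076218422 wrist Mz -1.6941562096106455 [-18.2 -17.2   6.3] ang 130.9192081490056 0.11240601314045054
```

Request:
servo_tool --steps '[{"tx":-0.14,"ty":-0.125,"tz":0,"yaw":0,"claw":1},{"tx":-0.14,"ty":-0.125,"tz":0,"yaw":0,"claw":1},{"tx":-0.14,"ty":-0.125,"tz":0,"yaw":1.5,"claw":1},{"tx":-0.14,"ty":-0.135,"tz":0,"yaw":1.5,"claw":1},{"tx":0,"ty":0,"tz":0,"yaw":0,"claw":1}]'

```text
time_s: 14.2
position: [0.525, 0.3437, 0.075]
tool_rot: [[-0.668, 0.744, -0.004], [0.744, 0.668, -0.004], [0.0, -0.006, -1.0]]
ft_force: [-7.5, -9.5, 1.0]
grip_width: 0.0185
gripper_force: 92.2
```

```bash
python3 tq.py
```

```text
14.2 net Mz 0.5207873179199513 wrist Mz -0.8214449284538302 [-7.5 -9.5  1. ] ang 133.4654147786073 0.11194693491166248
```

Request:
servo_tool --steps '[{"tx":-0.14,"ty":-0.135,"tz":0,"yaw":0,"claw":1},{"tx":-0.14,"ty":-0.135,"tz":0,"yaw":0,"claw":1},{"tx":0,"ty":0,"tz":0,"yaw":0,"claw":1}]'

```text
time_s: 14.5
position: [0.5237, 0.343, 0.0753]
tool_rot: [[-0.668, 0.744, 0.0], [0.744, 0.668, 0.0], [0.0, 0.001, -1.0]]
ft_force: [0.3, -0.2, -4.0]
grip_width: 0.0185
gripper_force: 91.3
```

```bash
python3 tq.py
```

```text
14.5 net Mz 7.852914530457472e-05 wrist Mz 0.008590194034151975 [ 0.3 -0.2 -4. ] ang 134.22109840612745 0.11230210617737246
```

Request:
servo_tool --steps '[{"tx":0.07,"ty":-0.075,"tz":0,"yaw":0,"claw":1},{"tx":0.07,"ty":-0.075,"tz":0,"yaw":0,"claw":1},{"tx":0,"ty":0,"tz":0,"yaw":0,"claw":1}]'

```text
time_s: 14.8
position: [0.5247, 0.3421, 0.0753]
tool_rot: [[-0.668, 0.744, -0.001], [0.744, 0.668, 0.001], [0.001, 0.0, -1.0]]
ft_force: [-3.7, 3.6, -3.2]
grip_width: 0.0182
gripper_force: 91.5
```

```bash
python3 tq.py
```

```text
14.8 net Mz 0.1002062568921303 wrist Mz 0.08199984379102136 [-3.7  3.6 -3.2] ang 134.15350045114315 0.11099947179342215
```

Request:
servo_tool --newtons 20 --steps '[{"tx":-0.03,"ty":0.03,"tz":0,"yaw":0,"claw":1},{"tx":0,"ty":0,"tz":-0.3,"yaw":0,"claw":1},{"tx":0,"ty":0,"tz":-0.3,"yaw":0,"claw":1},{"tx":0,"ty":0,"tz":-0.3,"yaw":0,"claw":1},{"tx":0,"ty":0,"tz":-0.1,"yaw":0,"claw":1},{"tx":0,"ty":0,"tz":0,"yaw":0,"claw":1}]'

```text
time_s: 15.4
position: [0.5246, 0.3429, 0.0673]
tool_rot: [[-0.668, 0.744, 0.002], [0.744, 0.668, 0.002], [-0.0, 0.003, -1.0]]
ft_force: [-10.2, 5.4, 11.7]
grip_width: 0.0189
gripper_force: 94.7
```

Request:
servo_tool --steps '[{"tx":0,"ty":0,"tz":0,"yaw":0,"claw":2.2},{"tx":0,"ty":0,"tz":0,"yaw":0,"claw":2.6},{"tx":0,"ty":0,"tz":0,"yaw":0,"claw":3.2},{"tx":0,"ty":0,"tz":0,"yaw":0,"claw":5},{"tx":0,"ty":0,"tz":0,"yaw":0,"claw":5},{"tx":0,"ty":0,"tz":0,"yaw":0,"claw":5}]'

```text
time_s: 16.0
position: [0.5247, 0.3418, 0.0652]
tool_rot: [[-0.667, 0.745, -0.0], [0.745, 0.667, -0.0], [-0.0, -0.0, -1.0]]
ft_force: [-0.7, -0.2, -0.5]
grip_width: 0.0499
gripper_force: 0.0
```

Raise straight up and back off, then look.

Request:
servo_tool --steps '[{"tx":0,"ty":0,"tz":1,"yaw":0,"claw":5},{"tx":0,"ty":0,"tz":2,"yaw":0,"claw":5},{"tx":0,"ty":0,"tz":3,"yaw":0,"claw":5},{"tx":0,"ty":0,"tz":4,"yaw":0,"claw":5},{"tx":0,"ty":0,"tz":4,"yaw":0,"claw":5},{"tx":-3,"ty":3,"tz":2,"yaw":0,"claw":5},{"tx":-4,"ty":3,"tz":0,"yaw":0,"claw":5},{"tx":-4,"ty":3,"tz":0,"yaw":0,"claw":5},{"tx":-4,"ty":3,"tz":0,"yaw":0,"claw":5},{"tx":-4,"ty":3,"tz":0,"yaw":0,"claw":5},{"tx":-4,"ty":3,"tz":0,"yaw":0,"claw":5},{"tx":0,"ty":0,"tz":0,"yaw":0,"claw":5}]'

```text
time_s: 17.2
position: [0.2898, 0.5246, 0.2263]
tool_rot: [[-0.672, 0.74, -0.0], [0.74, 0.672, 0.001], [0.001, 0.001, -1.0]]
ft_force: [0.6, 0.1, 0.6]
grip_width: 0.0503
gripper_force: 0.0
```

```bash
python3 - <<'E'
from h import *
cap('top','top10'); cap('scene','scene10')
a=cv2.resize(load('top10')['p'][60:180,215:335,::-1],(400,400),interpolation=2)
b=cv2.resize(load('scene10')['p'][110:220,255:365,::-1],(400,400),interpolation=2)
cv2.imwrite('pics/i.png',cv2.convertScaleAbs(np.hstack([a,b]),alpha=1.3))
for f in('top0','scene0','top10','scene10'):
    P,C=cloud(f); b=bar(P,C,[.42,.22,.03],[.62,.45,.15])
    m=b.mean(0); w,v=np.linalg.eigh(np.cov((b-m).T)); d=v[:,2]*np.sign(v[1,2]); t=(b-m)@d
    e=m+d*np.percentile(t,99); print(f,len(b),d.round(3),np.degrees(np.arctan2(d[1],d[0])),e.round(4),np.hypot(e[0]-.602,e[1]-.2625))
E
```

```text
top0 622 [-0.716  0.681 -0.154] 136.40494620056072 [0.4879 0.3689 0.0634] 0.15605480228796356
scene0 315 [-0.715  0.682 -0.155] 136.3734230346857 [0.4854 0.3652 0.0622] 0.15537823483074742
top10 590 [-0.659  0.741 -0.129] 131.67650618690737 [0.4968 0.3716 0.0667] 0.15155704380226573
scene10 264 [-0.658  0.743 -0.126] 131.524825565871 [0.4946 0.3673 0.0658] 0.15007773608141675
```

View pics/i.png

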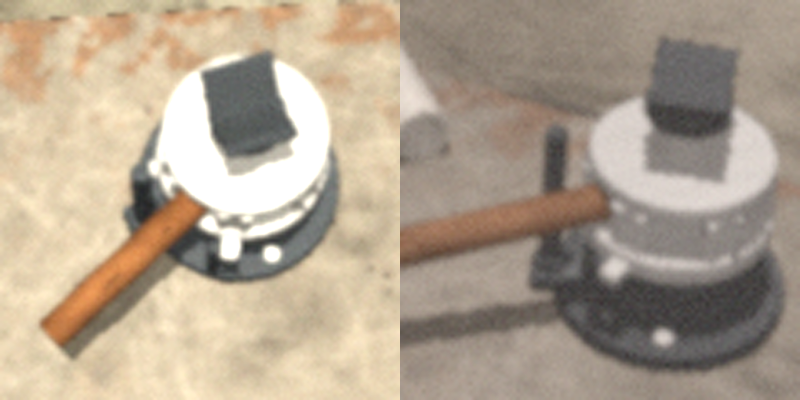

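```bash
python3 -c "
from rig import env
print(env.close_job())"
```

```text
the job is handed in; nothing more can be done
None
```

The bar is out of its old hole and pushed into the next one until it met the spindle. The collar is swung clockwise against its stop, where the turning torque rose to about 1.1 N m and the last picture shows the lug at the pin. I let go of the bar, moved the arm clear, and handed the job in at about 17 s.

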